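# Set the display turntable's speed dial for the piece on show, then switch it on

## Robot

A 6-joint arm with a two-finger parallel gripper is mounted at the origin on the work surface. World frame = base frame: x ahead of the robot, y to its left, z up, the work surface at z = 0. Lengths are in m, angles in rad, forces in N, time in s.
With the tool pointing down it reaches from about 0.25 to 0.725 m from the base axis. Payload 4 kg.
Tool frame: the origin (TCP) lies at the very end of the fingers, on their centre line; the grasp point (between the pads) lies 19 mm behind it; z points along the fingers, y is the line along which they close (so a half turn about z gives the same grasp; the last joint's range is limited). The gripper opens to 85 mm and grips with 20 to 120 N. Pads are 22 mm wide; open, the fingers measure 114 mm over their backs; the gripper's body (76 mm by 85 mm) begins 54 mm behind the grasp point. The pads swing forward as they close: fully open they stand 13 mm farther back than shut.
Start: joints at [-1.206, 0.241, 0.005, 1.335, 0, 1.571], TCP at [0.178, -0.467, 0.231] pointing down, gripper open.
Joint ranges: [-2.72, 2.72], [-1.05, 1.87], [-1.09, 1.28], [-1.99, 2.15], [-1.42, 1.44], [-3.14, 3.14]. Speed limits (rad/s): [2.79, 2.79, 3.14, 3.14, 3.14, 3.14].

## Interface

Orientations are given as a unit quaternion [x, y, z, w].
In Python, from workcell import * gives the robot as it stands. The module is installed in compiled form; this text tells all that it offers.
- The arm moves only by the tool send_rows, never from a script. Its argument "steps" is text: rows parted by semicolons, each of 7 numbers parted by spaces: the opening, from -1 (shut) to 1 (fully open), then the shift along the world's x, y, z in m, then the turn, a rotation vector about the world's x, y, z in rad. A call has exactly 5 rows; each row shifts and turns the commanded pose from where the row before left it; what a row does not reach is not made up. A row lasts 1/12 s, in which the tool goes at most 41.7 mm and 7.16 degrees, less where a joint would pass 70% of its speed; a pose out of reach is approached as far as the arm can. A call is refused whole if a number of a shift passes 0.0417 or a number of a turn 0.125, either way. A call with a gripper value outside its range is refused whole. The fingers move at their own pace and stop on an object; the grip force is fixed at half the most. Time passes only in rows, so rows that do not move let the fingers close, or fill a call up. It gives the time, the measured TCP pose, the force, the opening and the grip force at its end, in the units of the state.
- get_obs(): the state, without advancing time (a new reading comes with each control period).
- camera(name): name is "scene" or "side" or "wrist"; returns a dict with "frame" (400x640x3 uint8, red, green, blue), "range_z" (400x640 float32, m along the optical axis (not along the pixel's ray), 0 where there is no reading), "camera_matrix" (3x3 intrinsics, pixels), "k1" (the pictures are not rectified: a ray, as slopes to the right and down, at radius r is drawn at 1 + k1 r^2 times it, then the intrinsics apply), "extrinsics" (4x4, takes a point from world to camera coordinates); the wrist camera has in their place "T_tool_cam" (4x4, takes a point from camera to tool coordinates, whose origin is the TCP and whose axes are the flange's). Camera axes: x right, y down, z forward; pixel columns grow to the right and rows downward; lengths in m; the calibration is good to about 2 mm. A picture is of the moment at which its call begins: read the wrist's pose just before it.
- job_done(): hands the job in; it is judged then, once.
The state is a dict: "clock": time; "joint_pos": joint angles; "joint_vel": joint speeds; "tau": joint torques, N m; "eef_pos": TCP position; "tool_rot": TCP orientation; "ft_force": force on the tool from outside, world axes, zero at the start; "ft_torque": the same for the moment, N m; "grip_width": finger opening in m; "grasp_force": force on a finger pad.
Only numpy, scipy, OpenCV 4.12 (cv2) and the standard library are available. Lean on these libraries where they do the work, as an engineer would, in place of code of your own. Each camera call takes 0.05 s, during which the arm holds its last target. There are 200 camera calls.

## Task

On the shop counter, set the turntable's speed dial for the porcelain piece that now stands on the round platter: pointer on the one-dot mark for the tall pot, the two-dot mark for the lidded jar, the three-dot mark for the flat dish. With the dial set, push the toggle switch beside it all the way over, away from the robot, to switch the turntable on. Do not shift the porcelain, the inkstone or the ink box.

Things in the scene. Friction and masses are not known exactly. Their poses are not given: they have to be found in the camera images.
- console: white control box fixed to the counter, 170 (x) x 250 (y) x 45 mm high; origin at the centre of its underside; x away from the robot, y to its left. Dial at the right (-y) part of its top, toggle switch at the left. Printed in black round the dial: thin ticks every 0.2 rad and three long ticks with one, two and three dots beyond them
- dial (a joint): speed dial, 0 to 3.0 rad, growing clockwise seen from above; stays where it is left (friction about 0.08 N m). The fin is the pointer: in the console's frame it points at angle (pi + 1.5 - value) from x about z, so at 0 about to -y, at 1.5 to -x (the robot), at 3.0 about to +y. Marks: one dot at 0.4, two dots at 1.9, three dots at 2.7
- dial_axis (a point): the dial's axis at the height of the fin's top, 88 mm above the counter. The dial is a black disc 68 mm across, its upper face 58 mm above the counter, with one upright aluminium fin 10 mm thick and 30 mm high that runs from the axis out to 45 mm on one side only, a black line along its top; it can be pushed from either side
- dial_fin (a point): point on the top of the dial's fin, 35 mm from the axis; its own -x axis points outwards along the fin
- switch (a joint): steel toggle switch lever on a small grey block, 130 mm to the left (+y of the console) of the dial's axis; 0 = off, leaning to the console's -x (the robot); 1.0 = on, leaning to +x; swings about the console's y axis and stays where it is left
- switch_tip (a point): centre of the 26 mm ball at the upper end of the toggle lever. The rod is 10 mm thick; its pivot is 67 mm above the counter and the ball centre 50 mm from it; the block is 70 (x) x 50 (y) mm, its top 70 mm above the counter
- plinth: pale wooden display plinth fixed to the counter, 450 (x) x 170 (y) x 30 mm; origin at the centre of its underside. On it stand in a row along x a square wooden tile (at -150 mm), the round dark steel platter (at 0) and another square tile (at +150 mm), all with tops 40 mm above the counter; one porcelain piece stands on each
- platter (a point): centre of the top of the round turntable platter, 136 mm across
- tall_pot: white porcelain brush pot, 66 mm across, 115 mm high, open at the top; origin at the centre of its underside
- lidded_jar: white porcelain lidded jar with a small knob, 84 mm across, 68 mm high; origin at the centre of its underside
- flat_dish: white porcelain flat open dish, 104 mm across, 18 mm high; origin at the centre of its underside
- inkstone: bystander: dark rectangular inkstone, 75 x 115 x 22 mm; origin at the centre of its underside
- ink_box: bystander: cardboard ink-stick box, 50 x 120 x 28 mm; origin at the centre of its underside
Things that resemble listed ones, but are neither listed nor needed, are in the scene too. What is shaped like the lidded_jar but purple or red is not meant.

How it is judged:
By the outcome, as a careful person would: the job done as asked, in the order asked, and still so for the second after the job is handed in, with the robot touching nothing.
It also fails if it takes over 43 s, if anything falls off the work surface, if the arm or the gripper's body presses on something with over 40 N, if the wrist force passes 120 N, or if a joint passes its speed limit or range.

## Working session

There is one attempt and no reset: what is moved stays moved. The work goes in short steps, Python scripts to look and compute and a tool call to move; the robot and the scene stay as the last step left them, time stands still between calls to the robot, and variables do not carry over. Pictures are saved under pics/ and viewed, at most 10 in all, crops included, and the job is handed in when it is done.

Besides the shell and the picture viewer there is one more tool, called after "Request:" as name(argument=value, ...), one argument or row to a line, values as JSON. send_rows: Moves the arm, as the interface text tells. Its arguments: {"type":"object","properties":{"steps":{"type":"string"}},"required":["steps"]}

```bash
mkdir -p pics; cat > h.py <<'E'
from workcell import *
import numpy as np, cv2
def save(n,f): cv2.imwrite(n,cv2.cvtColor(f,cv2.COLOR_RGB2BGR))
def ray(c,u,v):
    K=c["camera_matrix"]; d=np.array([(u-K[0,2])/K[0,0],(v-K[1,2])/K[1,1]]); s=d.copy()
    for _ in range(20): s=d/(1+c["k1"]*(s@s))
    E=c["extrinsics"]; R,t=E[:3,:3],E[:3,3]
    return -R.T@t, R.T@np.array([s[0],s[1],1.])
def onz(c,u,v,z):
    o,d=ray(c,u,v); return o+d*(z-o[2])/d[2]
def depthpt(c,u,v):
    o,d=ray(c,u,v); return o+d*c["range_z"][int(v),int(u)]
def tri(c1,p1,c2,p2):
    o1,d1=ray(c1,*p1);o2,d2=ray(c2,*p2)
    s=np.linalg.lstsq(np.c_[d1,-d2],o2-o1,rcond=None)[0]
    a,b=o1+s[0]*d1,o2+s[1]*d2
    return (a+b)/2,np.linalg.norm(a-b)
E
python3 - <<'E'
from h import *
import pickle
o=get_obs();print({k:np.round(v,3) for k,v in o.items()})
for n in("scene","side"):
    c=camera(n);save(f"pics/{n}0.png",c["frame"]);pickle.dump(c,open(n+".pkl","wb"))
    print(n,c["camera_matrix"].tolist(),c["k1"],np.round(ray(c,320,200),3).tolist())
E
```

```text
{'clock': np.float64(0.0), 'joint_pos': array([-1.206,  0.241,  0.004,  1.335,  0.   ,  1.571]), 'joint_vel': array([ 0.   , -0.   ,  0.001, -0.003, -0.003,  0.002]), 'tau': array([ 1.0000e-03, -3.7232e+01,  2.5241e+01,  1.7000e-02,  0.0000e+00,
        0.0000e+00]), 'eef_pos': array([ 0.178, -0.467,  0.23 ]), 'tool_rot': array([ 0.983,  0.181, -0.   , -0.001]), 'ft_force': array([-0.511,  0.42 ,  0.78 ]), 'ft_torque': array([ 0.01, -0.  , -0.01]), 'grasp_force': np.float64(0.0), 'grip_width': np.float64(0.085)}
scene [[492.1055745607545, 0.0, 312.0812366117376], [0.0, 492.1055745607545, 208.11621811458505], [0.0, 0.0, 1.0]] -0.0038461980290775454 [[0.956, 0.779, 1.051], [-0.373, -0.54, -0.755]]
side [[429.5577254995398, 0.0, 330.25368243168293], [0.0, 429.5577254995398, 200.81127033761518], [0.0, 0.0, 1.0]] -0.09138385223267716 [[-0.05, 0.812, 0.751], [0.503, -0.622, -0.601]]
```

View pics/scene0.png

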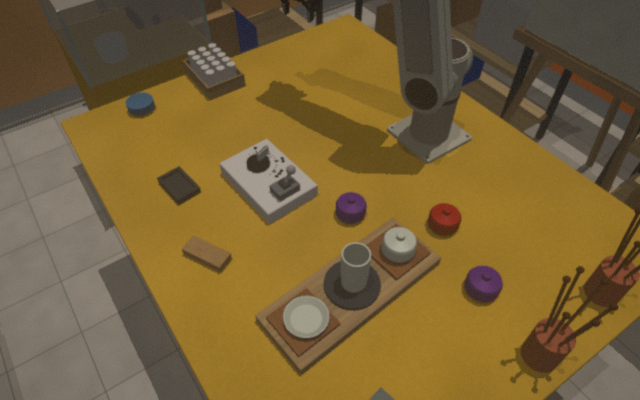

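View pics/side0.png

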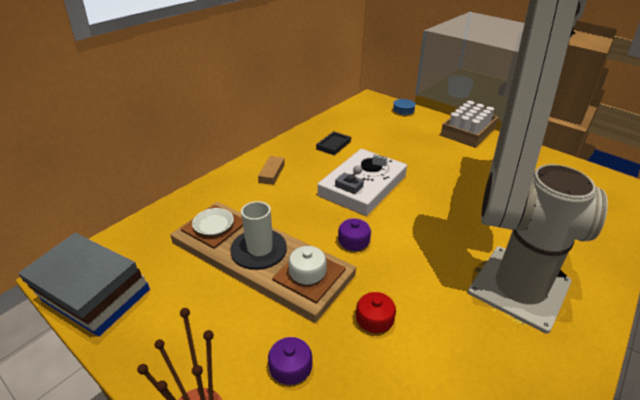

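The tall pot stands on the round dark platter (scene about 355,268; side about 258,230), so the target is the one-dot mark, dial at 0.4. The console is at scene (268,178) and side (363,180). Next I'll measure the console, and crop it.

```bash
python3 - <<'E'
from h import *
import pickle
for n,(x0,x1,y0,y1) in {"scene":(210,325,130,225),"side":(310,415,140,215)}.items():
    c=pickle.load(open(n+".pkl","rb"))
    f=c["frame"]
    P=np.array([[depthpt(c,u,v) for u in range(x0,x1)] for v in range(y0,y1)])
    sat=f[y0:y1,x0:x1].max(2).astype(int)-f[y0:y1,x0:x1].min(2)
    m=(abs(P[...,2]-.045)<.008)&(sat<50)
    nn,lab,st,ce=cv2.connectedComponentsWithStats(m.astype(np.uint8))
    k=1+st[1:,4].argmax(); q=P[lab==k]
    r=cv2.minAreaRect((q[:,:2]*1000).astype(np.float32)); print(n,"console top",r,q[:,2].mean(),cv2.boxPoints(r).round(1).tolist())
    # high things over console
    inb=np.array([[cv2.pointPolygonTest(cv2.boxPoints(r),(float(p[0]*1000),float(p[1]*1000)),False)>-15 for p in row] for row in P])
    hi=inb&(P[...,2]>.075)&(P[...,2]<.14)
    nn,lab,st,ce=cv2.connectedComponentsWithStats(hi.astype(np.uint8))
    for k in range(1,nn):
        if st[k,4]>5: 
            a=P[lab==k]; print(st[k,4],(ce[k]+[x0,y0]).round(1),a.mean(0).round(4),a.max(0).round(3),a.min(0).round(3))
    crop=cv2.resize(f[y0:y1,x0:x1],None,fx=3.4,fy=3.4,interpolation=cv2.INTER_CUBIC)
    globals()[n]=crop
h=max(scene.shape[0],side.shape[0])
im=np.vstack([cv2.copyMakeBorder(x,0,0,0,400-x.shape[1],0) for x in(scene,side)])
save("pics/crop.png",im);print(im.shape)
E
```

```text
scene console top ((526.060791015625, -106.46571350097656), (172.06236267089844, 258.63934326171875), 4.495671272277832) 0.04596723970978568 [[430.20001220703125, 15.699999809265137], [450.3999938964844, -242.10000610351562], [622.0, -228.60000610351562], [601.7000122070312, 29.200000762939453]]
80 [262.4 151.4] [ 0.5088 -0.1558  0.0851] [ 0.528 -0.146  0.096] [ 0.486 -0.171  0.076]
164 [287.5 176.6] [ 0.5096 -0.0199  0.0983] [ 0.533 -0.005  0.126] [ 0.482 -0.037  0.075]
side console top ((522.7203979492188, -103.72817993164062), (170.220947265625, 251.26522827148438), 4.115936756134033) 0.04492201332211282 [[428.79998779296875, 15.5], [446.79998779296875, -235.10000610351562], [616.5999755859375, -222.89999389648438], [598.5999755859375, 27.700000762939453]]
77 [379.7 157.4] [ 0.5042 -0.157   0.0838] [ 0.525 -0.149  0.091] [ 0.485 -0.172  0.075]
121 [354.5 172.2] [ 0.5003 -0.0191  0.1018] [ 0.527 -0.006  0.125] [ 0.482 -0.038  0.075]
(578, 400, 3)
```

View pics/crop.png

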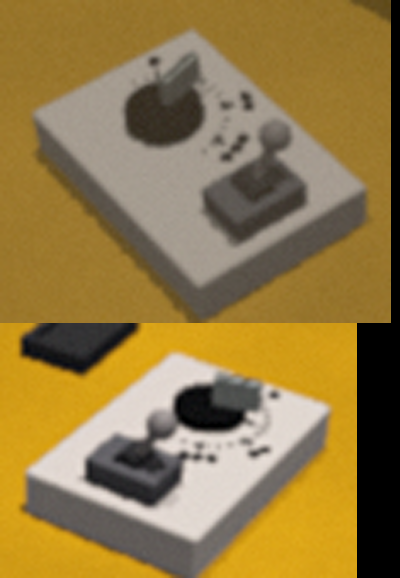

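The fin (crop scene 180,78; crop side 237,392) points roughly towards the robot, and the one-dot mark is visible (crop 155,62 / 272,395). The lever leans towards the robot. I'll measure the disc and fin, and rectify the top.

```bash
cat >> h.py <<'E'
def ortho(c,z,x0,x1,y0,y1,s):
    # picture with up=+x, left=+y ; s px per m
    X,Y=np.meshgrid(np.arange(x1,x0,-1/s),np.arange(y1,y0,-1/s),indexing="ij")
    E=c["extrinsics"]; p=np.stack([X,Y,np.full_like(X,z)],-1)@E[:3,:3].T+E[:3,3]
    a=p[...,0]/p[...,2];b=p[...,1]/p[...,2];k=1+c["k1"]*(a*a+b*b);K=c["camera_matrix"]
    return cv2.remap(c["frame"],(a*k*K[0,0]+K[0,2]).astype(np.float32),(b*k*K[1,1]+K[1,2]).astype(np.float32),cv2.INTER_CUBIC)
E
python3 - <<'E'
from h import *
import pickle
ims=[]
for n,(x0,x1,y0,y1) in {"scene":(210,325,130,225),"side":(310,415,140,215)}.items():
    c=pickle.load(open(n+".pkl","rb"))
    for z in(.045,.058): ims.append(ortho(c,z,.42,.63,-.25,.04,1300))
    P=np.array([[depthpt(c,u,v) for u in range(x0,x1)] for v in range(y0,y1)])
    g=c["frame"][y0:y1,x0:x1].max(2)
    m=(abs(P[...,2]-.058)<.006)&(g<90)&(P[...,1]<-.08)&(P[...,1]>-.23)&(P[...,0]>.43)
    nn,lab,st,ce=cv2.connectedComponentsWithStats(m.astype(np.uint8));k=1+st[1:,4].argmax()
    q=P[lab==k];cc,r=cv2.minEnclosingCircle((q[:,:2]*1000).astype(np.float32));print(n,"disc",cc,r,len(q),q[:,2].mean())
    t=(P[...,2]>.08)&(P[...,2]<.1)&(P[...,1]<-.12)&(P[...,1]>-.2)&(P[...,0]>.45)&(P[...,0]<.6)
    q=P[t];print("fin line",cv2.fitLine((q[:,:2]).astype(np.float32),cv2.DIST_L2,0,.01,.01).ravel(),q.max(0),q.min(0))
a=np.vstack([np.hstack(ims[:2]),np.hstack(ims[2:])]);save("pics/ortho.png",a);print(a.shape)
E
```

```text
scene disc (530.8959350585938, -150.52757263183594) 35.37455368041992 289 0.058711259955497135
fin line [ 0.9460546   0.32400736  0.50854874 -0.15638223] [ 0.52757693 -0.14640093  0.09581089] [ 0.48713856 -0.17140702  0.08077383]
side disc (524.6199951171875, -149.263671875) 34.313392639160156 183 0.05794180776331929
fin line [ 0.94775355  0.31900343  0.5037302  -0.15759972] [ 0.52549828 -0.14931516  0.09107269] [ 0.48460449 -0.17218845  0.08024111]
(546, 754, 3)
```

View pics/ortho.png

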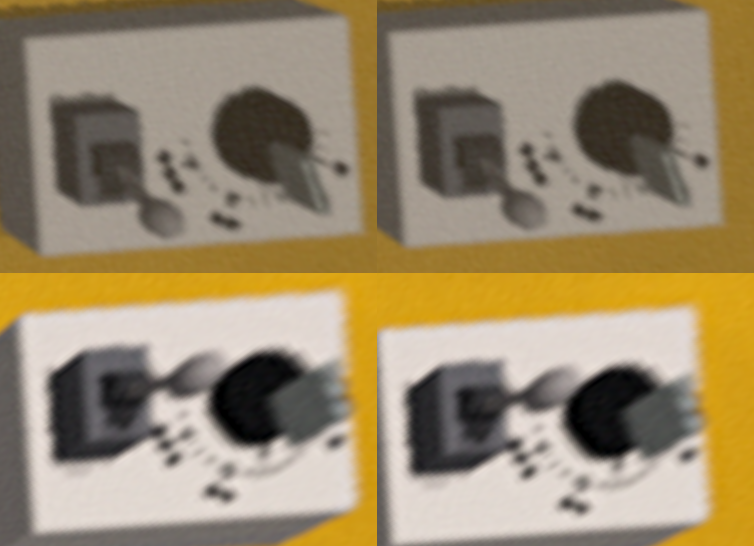

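```bash
python3 - <<'E'
from h import *
c=camera("wrist");print(np.round(c["T_tool_cam"],3),c["camera_matrix"][0,0],c["k1"])
E
```

```text
[[-0.001 -0.953 -0.303  0.078]
 [ 1.    -0.001  0.    -0.   ]
 [-0.    -0.303  0.953 -0.143]
 [ 0.     0.     0.     1.   ]] 358.2494913256593 -0.014426086871551688
```

Request:
send_rows(
  steps="0 0.03 0.03 0.005 0 0 0; 0 0.03 0.03 0.005 0 0 0; 0 0.03 0.03 0 0 0 0; 0 0.03 0.03 0 0 0 0; 0 0.03 0.03 0 0 0 0",
)

```text
clock: 0.57
eef_pos: [0.326, -0.3187, 0.241]
tool_rot: [0.983, 0.181, -0.0, -0.0]
ft_force: [0.6, -1.1, -0.1]
grip_width: 0.0427
grasp_force: 0.0
```

Request:
send_rows(
  steps="0 0.03 0.03 0 0 0 0; 0 0.03 0.03 0 0 0 0; 0 0.03 0.03 0 0 0 0; 0 0.02 0.03 0 0 0 0; 0 0.01 0.02 0 0 0 0",
)

```text
clock: 0.98
eef_pos: [0.4456, -0.179, 0.2406]
tool_rot: [0.983, 0.183, 0.0, -0.0]
ft_force: [0.1, -0.8, -0.4]
grip_width: 0.0433
grasp_force: 0.0
```

```bash
cat >> h.py <<'E'
from scipy.spatial.transform import Rotation as Ro
def wrist():
    o=get_obs();c=camera("wrist");T=np.eye(4);T[:3,:3]=Ro.from_quat(o["tool_rot"]).as_matrix();T[:3,3]=o["eef_pos"]
    c["extrinsics"]=np.linalg.inv(T@c["T_tool_cam"]);return c
E
cat > look.py <<'E'
from h import *
import sys
c=wrist();n=sys.argv[1]
a=ortho(c,.045,.42,.62,-.24,.0,1500);b=ortho(c,.088,.42,.62,-.24,.0,1500)
save(f"pics/{n}.png",np.hstack([a,b]));save(f"pics/{n}_raw.png",c["frame"]);np.savez(n+".npz",**c)
E
python3 look.py w1
```

```text
(no output)
```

View pics/w1.png

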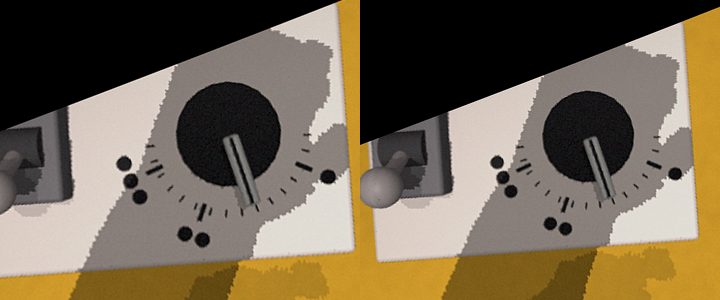

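The wrist view shows the dial disc, the fin and all marks clearly: one dot at (328,177), left panel, with its tick at (304,165). I'll compute the angles from it.

```bash
cat > meas.py <<'E'
from h import *
import sys
def circ(c,z,A0,rad,S=3000):
    a=ortho(c,z,A0[0]-rad,A0[0]+rad,A0[1]-rad,A0[1]+rad,S); return a,lambda px:np.array([A0[0]+rad-px[1]/S,A0[1]+rad-px[0]/S])
def run(c,A0=(.527,-.153)):
    a,w=circ(c,.058,A0,.05)
    m=(a.max(2)<45).astype(np.uint8); m=cv2.morphologyEx(m,cv2.MORPH_OPEN,np.ones((9,9)))
    k=max(cv2.findContours(m,cv2.RETR_EXTERNAL,cv2.CHAIN_APPROX_NONE)[0],key=cv2.contourArea)
    cc,r=cv2.minEnclosingCircle(k); A=w(cc);print("axis",A.round(4),"r",round(r/3000,4))
    # dots on z=.045
    a,w=circ(c,.045,A,.1)
    m=(a.max(2)<50).astype(np.uint8)
    for k in cv2.findContours(m,cv2.RETR_LIST,cv2.CHAIN_APPROX_NONE)[0]:
        ar=cv2.contourArea(k)/9
        if 8<ar<150:
            (x,y),(p,q),_=cv2.minAreaRect(k);d=w((x,y))-A;R=np.hypot(*d)
            if R>.04 and R<.09: print("blob area",round(ar),"size",np.round([p/3,q/3],1),"R",R.round(4),"ang-pi",np.mod(np.arctan2(d[1],d[0])-np.pi+2,2*np.pi).round(3)-2)
    # fin top, z=.088: bright grey pixels
    a,w=circ(c,.088,A,.055)
    g=a.astype(int);m=((g.min(2)>70)&(g.max(2)-g.min(2)<40)).astype(np.uint8)
    return A,a,m
if __name__=="__main__":
    c=dict(np.load(sys.argv[1]+".npz"));A,a,m=run(c)
    S=3000
    P=np.array([[depthpt(c,u,v) for u in range(640)] for v in range(400)])
    d=P[...,:2]-A; t=(abs(P[...,2]-.088)<.006)&(np.hypot(d[...,0],d[...,1])<.05)
    vv,uu=np.nonzero(t)
    q=np.array([onz(c,u,v,.088)[:2] for u,v in zip(uu,vv)])
    r=cv2.minAreaRect((q*1000).astype(np.float32));l=cv2.fitLine(q.astype(np.float32),cv2.DIST_L2,0,.001,.001).ravel()
    if (q.mean(0)-A)@l[:2]<0:l[:2]*=-1
    z=P[t][:,2]
    print("fin",len(q),"z",z.mean(),"rect",r,"ang-pi",np.mod(np.arctan2(l[1],l[0]),2*np.pi)-np.pi,"offset of axis from line mm",1000*((A-l[2:])@[-l[1],l[0]]),"maxR",np.hypot(*(q-A).T).max())
E
python3 meas.py w1
```

```text
axis [ 0.5304 -0.152 ] r 0.0335
blob area 65 size [9.  9.2] R 0.072 ang-pi -0.242
blob area 65 size [9.  9.2] R 0.072 ang-pi -0.41300000000000003
blob area 23 size [ 2.5 11.3] R 0.0546 ang-pi -0.32800000000000007
blob area 64 size [9. 9.] R 0.072 ang-pi -0.956
blob area 61 size [9.  8.7] R 0.0719 ang-pi -1.1280000000000001
blob area 65 size [8.3 9.7] R 0.0721 ang-pi 1.174
blob area 21 size [ 2.5 11.4] R 0.0544 ang-pi -1.129
blob area 24 size [11.3  2.6] R 0.0546 ang-pi 1.1709999999999998
blob area 59 size [8.3 9. ] R 0.0721 ang-pi -1.302
fin 666 z 0.08782781229690347 rect ((508.1517639160156, -159.42105102539062), (41.1977653503418, 9.914762496948242), 18.79070472717285) ang-pi 0.32707953 offset of axis from line mm 0.08644413546287244 maxR 0.04418992389530482
```

Fin at 0.327, target mark at 1.172 (relative to pi), so turn +0.845. Axis is (0.530, -0.152). The disc radius, fin height and mark radii all check. Next: go above the fin, then down, then close.

Request:
send_rows(
  steps="0 0.0267 0.008 0 0 0 -0.02; 0 0.0267 0.008 -0.03 0 0 -0.019; 0 0 0 -0.04 0 0 0; 0 0 0 -0.03 0 0 0; 0 0 0 -0.02 0 0 0",
)

```text
clock: 1.45
eef_pos: [0.4951, -0.1649, 0.1172]
tool_rot: [0.987, 0.163, -0.003, -0.001]
ft_force: [-0.6, -0.4, 0.0]
grip_width: 0.0429
grasp_force: 0.0
```

```bash
python3 -c "
from h import *
o=get_obs();print(o['eef_pos'],2*np.arctan2(*o['tool_rot'][[1,0]]),o['ft_force'])"
```

```text
[ 0.49508226 -0.16485043  0.11717101] 0.32669223061435926 [-0.63803595 -0.44069376  0.02989657]
```

Request:
send_rows(
  steps="0 0.004 0.002 -0.02 0 0 0; 0 0 0 -0.02 0 0 0; 0 0 0 -0.01 0 0 0; 0 0 0 -0.003 0 0 0; 0 0 0 0 0 0 0",
)

```text
clock: 1.87
eef_pos: [0.5003, -0.1638, 0.0674]
tool_rot: [0.987, 0.162, -0.001, -0.0]
ft_force: [1.0, -0.3, 1.3]
grip_width: 0.0429
grasp_force: 0.0
```

Request:
send_rows(
  steps="-0.5 0 0 0 0 0 0; -1 0 0 0 0 0 0; -1 0 0 0 0 0 0; -1 0 0 0 0 0 0; -1 0 0 0 0 0 0",
)

```text
clock: 2.28
eef_pos: [0.5013, -0.1626, 0.0696]
tool_rot: [0.987, 0.163, 0.001, -0.001]
ft_force: [-2.3, 3.8, 4.9]
grip_width: 0.0083
grasp_force: 58.4
```

Request:
send_rows(
  steps="-1 0.0012 -0.0031 0.001 0 0 0.106; -1 0.0015 -0.0029 0 0 0 0.105; -1 0.0018 -0.0027 0 0 0 0.106; -1 0.0021 -0.0025 0 0 0 0.106; -1 0 0 0 0 0 0",
)

```text
clock: 2.7
eef_pos: [0.508, -0.1736, 0.0696]
tool_rot: [0.93, 0.367, 0.001, -0.001]
ft_force: [0.1, 5.2, 1.0]
grip_width: 0.0084
grasp_force: 59.6
```

Request:
send_rows(
  steps="-1 0.0023 -0.0023 0 0 0 0.105; -1 0.0026 -0.002 0 0 0 0.106; -1 0.0028 -0.0017 0 0 0 0.105; -1 0.0029 -0.0014 0 0 0 0.106; -1 0 0 0 0 0 0",
)

```text
clock: 3.12
eef_pos: [0.5186, -0.1807, 0.0696]
tool_rot: [0.833, 0.554, 0.001, -0.001]
ft_force: [-0.3, 6.2, 1.4]
grip_width: 0.0087
grasp_force: 59.5
```

```bash
python3 look.py w2; python3 -c "
from h import *
o=get_obs();print(o['eef_pos'],2*np.arctan2(*o['tool_rot'][[1,0]]),o['ft_force'],o['grip_width'])"; python3 meas.py w2
```

```text
[ 0.5184438  -0.18063456  0.06962393] 1.170734557577797 [-0.07682474  5.23095819  0.3973711 ] 0.008223405371772205
axis [ 0.5307 -0.1512] r 0.0336
blob area 72 size [9.7 9. ] R 0.0724 ang-pi -0.22999999999999998
blob area 72 size [9.7 9.4] R 0.0723 ang-pi -0.399
blob area 30 size [ 2.9 12. ] R 0.0548 ang-pi -0.31099999999999994
blob area 70 size [9.3 9.3] R 0.0719 ang-pi -0.9470000000000001
blob area 69 size [9.3 9.3] R 0.0719 ang-pi -1.12
blob area 28 size [ 2.7 11.7] R 0.0541 ang-pi -1.1139999999999999
blob area 70 size [9.2 9.7] R 0.0715 ang-pi -1.29
blob area 129 size [56.2  7.2] R 0.0499 ang-pi 1.1920000000000002
fin 3404 z 0.08795126816502528 rect ((522.1328125, -172.2354736328125), (34.580074310302734, 37.60074996948242), 19.73186492919922) ang-pi 1.1948965 offset of axis from line mm 0.1570517783416967 maxR 0.04475273781735908
```

View pics/w2_raw.png

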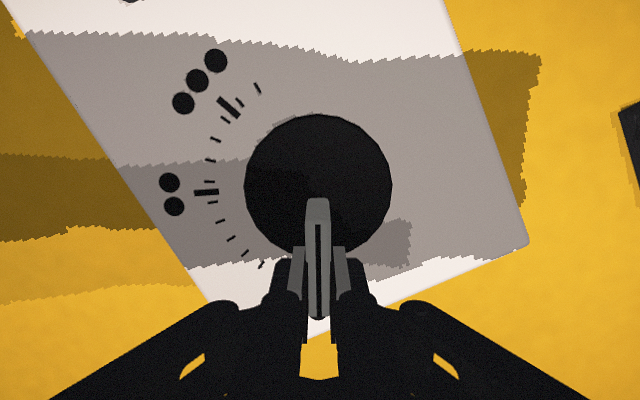

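The fin (318,255) is held between the pads and lined up with the one-dot direction. I'll release, lift and check.

Request:
send_rows(
  steps="-0.6 0 0 0 0 0 0; -0.3 0 0 0 0 0 0; 0 0 0 0 0 0 0; 0 0 0 0 0 0 0; 0 0 0 0.01 0 0 0",
)

```text
clock: 3.58
eef_pos: [0.5169, -0.1822, 0.0778]
tool_rot: [0.834, 0.552, -0.001, -0.001]
ft_force: [0.1, -0.3, -0.6]
grip_width: 0.0429
grasp_force: 0.0
```

Request:
send_rows(
  steps="0 0 0 0.03 0 0 0; 0 0 0 0.03 0 0 0; 0 0 0 0.04 0 0 0; 0 0 0 0.04 0 0 0; 0 0 0 0.02 0 0 0",
)

```text
clock: 4.0
eef_pos: [0.5199, -0.1832, 0.2455]
tool_rot: [0.834, 0.552, 0.002, 0.003]
ft_force: [0.0, 0.4, 0.7]
grip_width: 0.0427
grasp_force: 0.0
```

```bash
python3 look.py w3; python3 meas.py w3; python3 -c "
from h import *
import pickle
o=get_obs();print(o['eef_pos'],o['joint_pos'],o['ft_force'])
# ball: points above z .1 near the switch, three views
for n in('scene','side'):
    c=camera(n)
    P=np.array([[depthpt(c,u,v) for u in range(200,420)] for v in range(120,230)]).reshape(-1,3)
    q=P[(P[:,2]>.1)&(P[:,2]<.14)&(abs(P[:,0]-.5)<.07)&(abs(P[:,1]+.02)<.04)]
    if len(q)>8:
        s=np.linalg.lstsq(np.c_[2*q,np.ones(len(q))],(q*q).sum(1),rcond=None)[0]
        print(n,len(q),q.mean(0),q.min(0),q.max(0),'sphere',s[:3])
"
```

```text
axis [ 0.5305 -0.1515] r 0.0335
blob area 66 size [9.3 9. ] R 0.072 ang-pi -0.236
blob area 66 size [9.3 9. ] R 0.0722 ang-pi -0.4059999999999999
blob area 24 size [ 2.7 11.8] R 0.0546 ang-pi -0.31699999999999995
blob area 64 size [9. 9.] R 0.0717 ang-pi -0.954
blob area 63 size [9. 9.] R 0.0718 ang-pi -1.124
blob area 57 size [8.7 8.7] R 0.0726 ang-pi 1.1749999999999998
blob area 22 size [ 2.5 11.3] R 0.0543 ang-pi -1.12
blob area 63 size [9.  8.7] R 0.0717 ang-pi -1.295
fin 560 z 0.0877534243819571 rect ((521.498046875, -172.5640106201172), (42.837318420410156, 9.363616943359375), 67.02940368652344) ang-pi 1.1808751 offset of axis from line mm 0.0958083250127634 maxR 0.044479142609258386
[ 0.52139266 -0.18376758  0.24838118] [-3.38719295e-01  3.29254665e-01  1.69769883e-01  1.39742474e+00
 -2.57113780e-04  1.63273933e+00] [ 0.78342595 -0.92915431  2.37844986]
scene 75 [ 0.49872657 -0.01893483  0.11693081] [ 0.48455008 -0.03141961  0.10004779] [ 0.50887813 -0.01133046  0.12760444] sphere [ 0.4971434  -0.02257344  0.11308314]
side 70 [ 0.49127252 -0.01883012  0.11558653] [ 0.48174838 -0.02903563  0.10012035] [ 0.50511304 -0.01012151  0.12430017] sphere [ 0.49409381 -0.02324238  0.11215648]
```

View pics/w3.png

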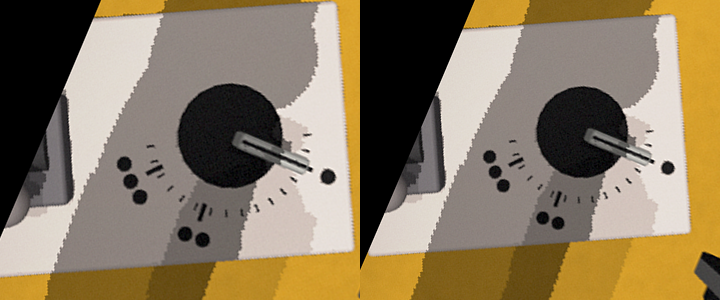

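The dial now reads 1.181 against the mark at 1.174, which is on the one-dot mark within 0.01 rad. The ball is at (0.495, -0.023, 0.113), 52 mm from the computed pivot (0.521, -0.022, 0.067), so that checks. Next I'll shut the fingers, turn to the console's yaw and go behind the ball.

Request:
send_rows(
  steps="-1 -0.0085 0.0174 0 0 0 -0.122; -1 -0.0085 0.0174 0 0 0 -0.122; -1 -0.0085 0.0174 0 0 0 -0.122; -1 -0.0085 0.0174 0 0 0 -0.122; -1 -0.0085 0.0174 0 0 0 -0.122",
)

```text
clock: 4.57
eef_pos: [0.4741, -0.0946, 0.2374]
tool_rot: [0.962, 0.273, -0.002, -0.001]
ft_force: [0.1, -0.3, -0.9]
grip_width: 0.0003
grasp_force: 0.0
```

Request:
send_rows(
  steps="-1 -0.0085 0.0174 0 0 0 -0.122; -1 -0.0085 0.0174 0 0 0 -0.122; -1 -0.0085 0.0174 0 0 0 -0.122; -1 -0.0085 0.0174 0 0 0 -0.122; -1 0 0 0 0 0 0",
)

```text
clock: 4.98
eef_pos: [0.4391, -0.0237, 0.2377]
tool_rot: [0.999, 0.036, -0.002, -0.001]
ft_force: [-0.2, 1.1, -0.3]
grip_width: -0.0002
grasp_force: 0.0
```

Request:
send_rows(
  steps="-1 0 -0.002 -0.03 0 0 0; -1 0 0 -0.035 0 0 0; -1 0 0 -0.035 0 0 0; -1 0 0 -0.025 0 0 0; -1 0 0 -0.014 0 0 0",
)

```text
clock: 5.4
eef_pos: [0.4385, -0.0282, 0.0958]
tool_rot: [0.999, 0.037, -0.004, -0.0]
ft_force: [-0.0, -0.6, -0.5]
grip_width: -0.0003
grasp_force: 0.0
```

Request:
send_rows(
  steps="-1 0.008 0 0 0 0 0; -1 0.008 0.001 0 0 0 0; -1 0.006 0 0 0 0 0; -1 0 0 0 0 0 0; -1 0 0 0 0 0 0",
)

```text
clock: 5.82
eef_pos: [0.4655, -0.027, 0.1012]
tool_rot: [0.999, 0.037, 0.001, 0.0]
ft_force: [0.5, 0.3, -0.1]
grip_width: -0.0001
grasp_force: 0.0
```

Request:
send_rows(
  steps="-1 0.008 0.0006 0 0 0 0; -1 0.008 0.0006 0 0 0 0; -1 0.008 0.0006 0 0 0 0; -1 0.008 0.0006 0 0 0 0; -1 0 0 0 0 0 0",
)

```text
clock: 6.23
eef_pos: [0.4983, -0.0242, 0.1004]
tool_rot: [0.999, 0.037, 0.001, 0.0]
ft_force: [0.4, 0.1, 0.1]
grip_width: -0.0002
grasp_force: 0.0
```

Request:
send_rows(
  steps="-1 0.006 0.0005 0 0 0 0; -1 0.006 0.0005 0 0 0 0; -1 0.004 0.0003 0 0 0 0; -1 0 0 0 0 0 0; -1 0 0 0 0 0 0",
)

```text
clock: 6.65
eef_pos: [0.5123, -0.0231, 0.1]
tool_rot: [0.999, 0.036, 0.0, -0.0]
ft_force: [-0.1, -0.3, -0.4]
grip_width: 0.0002
grasp_force: 0.0
```

Request:
send_rows(
  steps="-1 0.003 0.0002 0 0 0 0; -1 0.003 0.0002 0 0 0 0; -1 0.003 0.0002 0 0 0 0; -1 0 0 0 0 0 0; -1 0 0 0 0 0 0",
)

```text
clock: 7.07
eef_pos: [0.5206, -0.0225, 0.0998]
tool_rot: [0.999, 0.036, -0.0, -0.0]
ft_force: [-1.5, 0.3, -1.0]
grip_width: -0.0001
grasp_force: 0.7
```

```bash
cat > ball.py <<'E'
from h import *
print(get_obs()['ft_force'])
for n in('scene','side'):
    c=camera(n)
    P=np.array([[depthpt(c,u,v) for u in range(200,420)] for v in range(120,230)])
    g=c['frame'][120:230,200:420].max(2).reshape(-1);P=P.reshape(-1,3)
    q=P[(P[:,2]>.1)&(P[:,2]<.14)&(abs(P[:,0]-.53)<.07)&(abs(P[:,1]+.02)<.04)&(g>60)]
    if len(q)>8:
        s=np.linalg.lstsq(np.c_[2*q,np.ones(len(q))],(q*q).sum(1),rcond=None)[0]
        print(n,len(q),q.mean(0),q.min(0),q.max(0),'sphere',s[:3],'lean',np.arctan2(s[0]-.521,s[2]-.067))
E
python3 ball.py
```

```text
[-1.50429376  0.33328391 -1.00104922]
scene 103 [ 0.54140706 -0.01614715  0.11893855] [ 0.51267386 -0.02972816  0.10074157] [ 0.55684844 -0.00633997  0.13572265] sphere [ 0.53836013 -0.01714761  0.11753501] lean 0.33089636403055045
side 74 [ 0.52957474 -0.01655834  0.11530815] [ 0.50532675 -0.02960807  0.1000037 ] [ 0.55267842 -0.0080156   0.13958611] sphere [ 0.52632924 -0.02418907  0.11794387] lean 0.10423099326471358
```

Request:
send_rows(
  steps="-1 0.003 0.0002 0 0 0 0; -1 0.003 0.0002 0 0 0 0; -1 0 0 0 0 0 0; -1 0 0 0 0 0 0; -1 0 0 0 0 0 0",
)

```text
clock: 7.58
eef_pos: [0.521, -0.0224, 0.0994]
tool_rot: [0.999, 0.036, -0.006, 0.0]
ft_force: [-14.8, -1.3, 7.9]
grip_width: 0.0002
grasp_force: 7.3
```

Request:
send_rows(
  steps="-1 0.003 0.0002 0 0 0 0; -1 0 0 0 0 0 0; -1 0 0 0 0 0 0; -1 0 0 0 0 0 0; -1 0 0 0 0 0 0",
)

```text
clock: 8.0
eef_pos: [0.5211, -0.0224, 0.0991]
tool_rot: [0.999, 0.036, -0.008, 0.0]
ft_force: [-20.5, -1.5, 12.3]
grip_width: -0.0001
grasp_force: 10.4
```

The lever is on its stop: the arm no longer advances and the force has risen to 20 N. I'll back off, lift clear and check.

Request:
send_rows(
  steps="-1 -0.01 0 0 0 0 0; -1 -0.02 0 0 0 0 0; -1 -0.03 0 0 0 0 0; -1 -0.03 0 0.01 0 0 0; -1 0 0 0.03 0 0 0",
)

```text
clock: 8.42
eef_pos: [0.4251, -0.0213, 0.1332]
tool_rot: [0.999, 0.036, -0.012, -0.001]
ft_force: [-2.9, -0.7, -1.1]
grip_width: 0.0
grasp_force: 0.0
```

Request:
send_rows(
  steps="-1 0 0 0.04 0 0 0; -1 0 -0.02 0.04 0 0 0; -1 0 -0.03 0.03 0 0 0; -1 0 -0.03 0 0 0 0; -1 0 0 0 0 0 0",
)

```text
clock: 8.83
eef_pos: [0.4423, -0.1043, 0.2501]
tool_rot: [0.999, 0.034, 0.004, 0.002]
ft_force: [0.1, 0.2, 0.1]
grip_width: -0.0001
grasp_force: 0.0
```

```bash
python3 ball.py; python3 look.py w4; python3 meas.py w4; python3 -c "
from h import *
save('pics/scene4.png',camera('scene')['frame'])"
```

```text
[0.0705913  0.17588599 0.06484299]
scene 76 [ 0.54579754 -0.01533532  0.11837256] [ 0.53055152 -0.02756443  0.10637589] [ 0.55675    -0.00680634  0.12775472] sphere [ 0.54395425 -0.01875751  0.1150578 ] lean 0.4455988403021565
side 69 [ 0.53831122 -0.01592227  0.11460794] [ 0.52916936 -0.02808452  0.10019002] [ 0.55589583 -0.00626911  0.12470021] sphere [ 0.54152287 -0.01980724  0.11167754] lean 0.4306065303512096
axis [ 0.5303 -0.151 ] r 0.0335
blob area 58 size [9.1 8.5] R 0.072 ang-pi -0.22599999999999998
blob area 56 size [8.7 8.7] R 0.0719 ang-pi -0.395
blob area 21 size [ 2.5 11.2] R 0.054 ang-pi -0.30899999999999994
blob area 63 size [8.7 9. ] R 0.0711 ang-pi -0.95
blob area 64 size [9. 9.] R 0.0712 ang-pi -1.123
blob area 58 size [8.3 8.7] R 0.0729 ang-pi 1.1789999999999998
blob area 21 size [ 2.4 11.3] R 0.0535 ang-pi -1.12
blob area 63 size [9.1 8.8] R 0.0711 ang-pi -1.294
fin 704 z 0.08779180554226128 rect ((521.0930786132812, -173.05227661132812), (43.31028366088867, 10.349716186523438), 67.8138198852539) ang-pi 1.1851604 offset of axis from line mm 0.18652051130456893 maxR 0.045593438234209645
```

View pics/scene4.png

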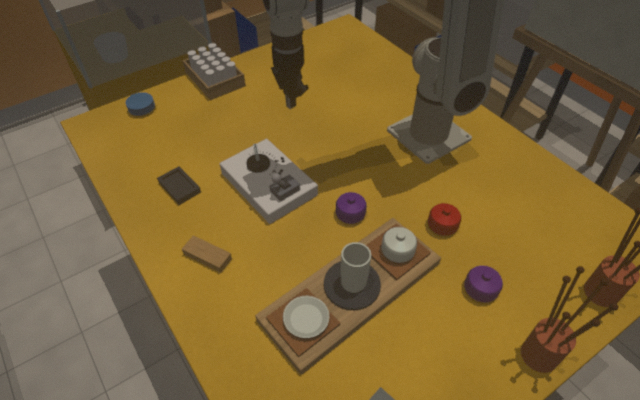

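The dial is on the one-dot mark and the ball has moved 47.5 mm, where the full 1.0 rad throw is 47.9 mm. The porcelain (355,268), inkstone (179,185) and ink box (207,254) have not moved, and the arm is clear.

```bash
python3 -c "
from workcell import *
print(job_done())"
```

```text
the job is handed in; nothing more can be done
None
```

The job is handed in: the tall pot stands on the platter, so the dial is set to the one-dot mark (within about 0.01 rad), and then the toggle was pushed fully over to on; the porcelain, inkstone and ink box were not touched.

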